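Lock the rust remover away in the bolted bench chest

ROBOT

A 7-joint arm with a two-finger parallel gripper is mounted at the origin on the work surface. World frame = base frame: x ahead of the robot, y to its left, z up, the work surface at z = 0. Lengths are in m, angles in rad, forces in N, time in s.
With the tool pointing down it reaches from about 0.35 to 0.9 m from the base axis. Payload 8.1 kg.
Tool frame: the origin (TCP) lies midway between the tips of the shut fingers; the grasp point (between the pads) lies r.hold_point_z behind it (r.hold_point_z is the distance from the TCP to the grasp point, in m); z points along the fingers, y is the line along which they close (so a half turn about z gives the same grasp; the last joint's range is limited). The gripper opens to 85 mm and grips with 20 to 120 N. Pads are 22 mm wide; open, the fingers measure 114 mm over their backs; the gripper's body (76 mm by 85 mm) begins 54 mm behind the grasp point. The pads swing forward as they close: fully open they stand 13 mm farther back than shut.
Start: joints at [-1.357, 0.434, 0.025, 1.573, -0.012, 1.134, -0.075], TCP at [0.195, 0.594, 0.231] pointing down, gripper open.
Joint ranges: [-2.62, 2.62], [-0.44, 2.09], [-1.27, 1.32], [0.08, 2.57], [-1.32, 4.46], [0.12, 2], [-2.74, 2.74]. Speed limits (rad/s): [2.22, 2.22, 3.01, 3.01, 3.14, 3.14, 3.14].

INTERFACE

Orientations are given as a unit quaternion [x, y, z, w].
In Python, from cell import r, imaging gives the robot as it stands.
- The arm moves only by the tool drive_tool, never from a script. Its argument "moves" is a list of rows, each an object with "hand": the gripper command: -1 is shut, 1 is fully open, values between are in proportion; "offset": the shift along the tool's x, y, z in mm, a list of three; "twist": the turn, a rotation vector about the tool's x, y, z in rad, a list of three. A call has 1 to 12 rows; each row is the pose to reach, as a shift and turn from the pose commanded when the call began, along the tool's axes at that moment; what a row does not reach only later rows make up. A row lasts 1/10 s, in which the tool goes at most 50 mm and 8.59 degrees, less where a joint would pass 70% of its speed; a pose out of reach is approached as far as the arm can. A call with a gripper value outside its range is refused whole. The fingers move at their own pace and stop on an object; "newtons" is the grip in N (left out, the last holds). Time passes only in rows, so rows that repeat a pose let the fingers close. It gives the time, the measured TCP pose, the force, the opening and the grip force at its end, in the units of the state.
- r.sense(): the state, without advancing time (a new reading comes with each control period).
- imaging.snapshot(name): name is "scene" or "top" or "wrist"; returns the picture (480x640x3 uint8, red, green, blue); there is no depth.
- imaging.camera_params(name): a dict with "camera_matrix" (3x3 intrinsics, pixels), "world_from_camera" (4x4, takes a point from camera to world coordinates); the wrist camera has in their place "hand_eye" (4x4, takes a point from camera to tool coordinates, whose origin is the TCP and whose axes are the flange's). Camera axes: x right, y down, z forward; pixel columns grow to the right and rows downward; lengths in m; the calibration is good to about 2 mm. A picture is of the moment at which its call begins: read the wrist's pose just before it. camera_params takes no time and is no camera call.
- r.hand_in(): hands the job in; it is judged then, once.
The state is a dict: "time": time; "joints": joint angles; "qvel": joint speeds; "joint_efforts": joint torques, N m; "eef_pos": TCP position; "orientation": TCP orientation; "ft_force": force on the tool from outside, world axes, zero at the start; "torque": the same for the moment, N m; "grip_width": finger opening in m; "gripper_force": force on a finger pad.
Only numpy, scipy, OpenCV 4.12 (cv2) and the standard library are available. Lean on these libraries where they do the work, as an engineer would, in place of code of your own. Each camera call takes 0.05 s, during which the arm holds its last target. There are 200 camera calls.

TASK

Lock the rust remover out of reach: set the brown bottle with the red band upright inside the blue chest without dropping it, and let go of it. Then close the chest's lid all the way with its barrel bolt still drawn back, and only after that slide the bolt along its straps fully home into the keeper on the chest's side. Leave everything else on the bench where it is.

Things in the scene. Friction and masses are not known exactly. Their poses are not given: they have to be found in the camera images.
- bottle: Loose closed wide-mouth bottle, brown with a red band and white cap: body 54 mm across from the bottom to 83 mm up, then a shoulder and a 44 mm cap; 105 mm tall, about 0.18 to 0.35 kg. Starts standing on the bench, z up. Origin: centre of the underside.
- chest: Open-topped blue steel chest fixed to the bench: 190 mm (x) by 240 mm (y) by 120 mm tall, walls and floor 5 mm thick. Origin: centre of the underside; x points from its front to the hinge side, y to its left, z up. Its yaw varies within 0.3 rad. The bottle fits inside upright with 10 mm to spare under the lid.
- chest_floor (a point): Centre of the chest's inner floor, 5 mm above the bench; axes as the chest's.
- lid_hinge (a point): On the lid's hinge line, at its middle: the chest's far (+x) top edge, at x = 95 mm, z = 120 mm in the chest's frame. Axes turn with the lid: -x runs along the lid's underside to its free edge 190 mm away, y along the hinge, z out of the lid's outer face.
- lid (a joint): Lid angle in rad: 0 shut flat on the chest, 1.57 upright, at most 1.75 (leaning back). Starts open at 1.4 to 1.7. The lid is a plate 190 by 240 by 8 mm; its hinge is stiff, so it stays where it is left, and it takes about 4 N at the free edge to push it shut.
- lid_push (a point): Point on the lid's bare outer face (the top when shut), 165 mm from the hinge line, in the middle of its width: a good place to push on from outside to swing the lid shut. Axes as lid_hinge.
- bolt (a joint): Travel of the steel barrel bolt in m: 0 drawn back, 0.060 fully home (stop); starts at 0 to 0.012. Slides towards the chest's -y; 3 N of friction, no spring. The 12 mm rod runs along y, 14 mm above the lid's outer face, 100 mm from the hinge line, through two straps (tops 20 mm above the face). At 0 its tip is 36 mm short of the keeper.
- knob_top (a point): Top centre of the bolt's upright black knob, 18 mm across and 28 mm high, on a 10 mm stem; its top is 52 mm above the lid's outer face and it moves with the bolt. At travel 0 it is at the middle of the lid's width. Axes as the lid's.
- keeper (a point): Centre of the keeper's opening, which the bolt's tip enters, on the chest's -y side (x = -5, y = -132, z = 142 mm in the chest's frame). The steel keeper is 36 mm long in x, from y = -122 to -142 mm, up to z = 160 mm. Axes as the chest's.
- jar: Loose clear (milky looking) olive jar with a green cap, 66 mm across, 110 mm tall; origin: centre of the underside. Not to be disturbed. It and the bottle may swap places.
- foil_tray: Loose crumpled foil tray, 180 by 125 by 35 mm; origin: centre of the underside. Not to be disturbed.
- tub: Loose orange open tub, 120 mm across, 85 mm tall; origin: centre of the underside. Not to be disturbed.
- opener: Loose flat steel bottle opener, 150 by 40 by 6 mm, long in x; origin: on its underside, near its middle. Not to be disturbed.
- tin: Loose tin with a red label, 80 mm across, 65 mm tall; origin: centre of the underside. Not to be disturbed.
- wrench: Loose steel wrench lying along its x; origin: its underside, near its middle. Not to be disturbed.

How it is judged:
On the way, in this order (a step that is already met when the one before it is completed fails the run):
1. the bottle stands upright on the chest's floor, released (x of bottle in the frame of chest between -0.08 and 0.08 m and y of bottle in the frame of chest between -0.105 and 0.105 m and z of bottle in the frame of chest below 0.02 m and angle between bottle's own z axis and vertical below 0.15 rad and contact force between bottle and the fingers below 0.1 N and linear speed of bottle below 0.05 m/s), for 0.2 s.
2. the lid is shut (within 0.04 rad) with the bolt still drawn back (travel under 20 mm) (x of bottle in the frame of chest between -0.08 and 0.08 m and y of bottle in the frame of chest between -0.105 and 0.105 m and z of bottle in the frame of chest below 0.02 m and angle between bottle's own z axis and vertical below 0.15 rad and value of joint lid below 0.04 rad and value of joint bolt below 0.02 m), for 0.2 s.
3. the bolt is home in the keeper (travel over 54 mm) with the lid shut (value of joint lid below 0.04 rad and value of joint bolt above 0.054 m), for 0.2 s.
At the end, for the whole second after the job is handed in: The bottle stands at rest inside the chest on its floor, within 0.15 rad of upright; the lid is shut to within 0.04 rad and the bolt is at least 54 mm along its 60 mm travel (all of step 3 and x of bottle in the frame of chest between -0.08 and 0.08 m and y of bottle in the frame of chest between -0.105 and 0.105 m and z of bottle in the frame of chest below 0.02 m and angle between bottle's own z axis and vertical below 0.15 rad and linear speed of bottle below 0.03 m/s); the robot touches nothing.
It fails at once if the bottle is dropped (falls faster than 0.7 m/s out of the fingers, a drop of some 25 mm) (linear speed of bottle above 0.7 m/s and contact force between bottle and the fingers below 0.05 N).
It fails at once if another thing on the bench is shoved more than 30 mm (distance of any of jar, foil_tray, tub, opener, tin, wrench from where it was at the start of the episode above 0.03 m).
It also fails if it takes over 64 s, if anything falls off the work surface, if the arm or the gripper's body presses on something with over 40 N, if the wrist force passes 120 N, or if a joint passes its speed limit or range.

## Working session

There is one attempt and no reset: what is moved stays moved. The work goes in short steps, Python scripts to look and compute and a tool call to move; the robot and the scene stay as the last step left them, time stands still between calls to the robot, and variables do not carry over. Pictures are saved under pics/ and viewed, at most 10 in all, crops included, and the job is handed in when it is done.

Besides the shell and the picture viewer there is one more tool, called after "Call:" as a command line: name --argument value ..., lists and objects as JSON in quotes. drive_tool: Moves the arm, as the interface text tells. Its arguments: {"type":"object","properties":{"moves":{"type":"array"},"newtons":{"type":"number"}},"required":["moves"]}

```bash
ls; mkdir -p pics; python3 - <<'E'
from cell import r, imaging
import cv2, numpy as np
np.set_printoptions(precision=4,suppress=True)
print(r.sense(), r.hold_point_z)
for n in ("scene","top","wrist"):
    im=imaging.snapshot(n); cv2.imwrite(f"pics/{n}0.png",im[:,:,::-1]); print(n,imaging.camera_params(n))
E
```

```text
pics
{'time': 0.0, 'joints': array([-1.3566,  0.4352,  0.025 ,  1.5741, -0.0116,  1.134 , -0.0751]), 'qvel': array([-0.0007,  0.0009, -0.0006, -0.0014, -0.0014,  0.0014, -0.0011]), 'joint_efforts': array([ -0.0004, -67.0457,   1.0247, -31.6223,   0.0153,   0.0121,
        -0.    ]), 'eef_pos': array([0.1946, 0.5934, 0.2305]), 'orientation': array([ 0.1578,  0.9875, -0.0008, -0.0001]), 'ft_force': array([-0.1975,  0.2901,  0.1049]), 'torque': array([-0.0193,  0.0068, -0.0038]), 'gripper_force': 0.0, 'grip_width': 0.08532047334234834} 0.0187
scene {'camera_matrix': array([[498.7056,   0.    , 323.6844],
       [  0.    , 498.7056, 232.4032],
       [  0.    ,   0.    ,   1.    ]]), 'world_from_camera': array([[-0.7231,  0.5963, -0.3486,  0.9963],
       [ 0.6907,  0.6193, -0.3734,  0.4227],
       [-0.0068, -0.5108, -0.8597,  1.1797],
       [ 0.    ,  0.    ,  0.    ,  1.    ]])}
top {'camera_matrix': array([[556.5122,   0.    , 319.9342],
       [  0.    , 556.5122, 243.9639],
       [  0.    ,   0.    ,   1.    ]]), 'world_from_camera': array([[ 0.0228, -0.9915,  0.1278,  0.4026],
       [-0.9997, -0.021 ,  0.0155, -0.0459],
       [-0.0126, -0.1281, -0.9917,  1.6068],
       [ 0.    ,  0.    ,  0.    ,  1.    ]])}
wrist {'camera_matrix': array([[409.1437,   0.    , 318.8295],
       [  0.    , 409.1437, 239.503 ],
       [  0.    ,   0.    ,   1.    ]]), 'hand_eye': array([[-0.0004, -0.9663, -0.2575,  0.0661],
       [ 1.    , -0.0005,  0.0004,  0.    ],
       [-0.0005, -0.2575,  0.9663, -0.1429],
       [ 0.    ,  0.    ,  0.    ,  1.    ]])}
```

View pics/scene0.png

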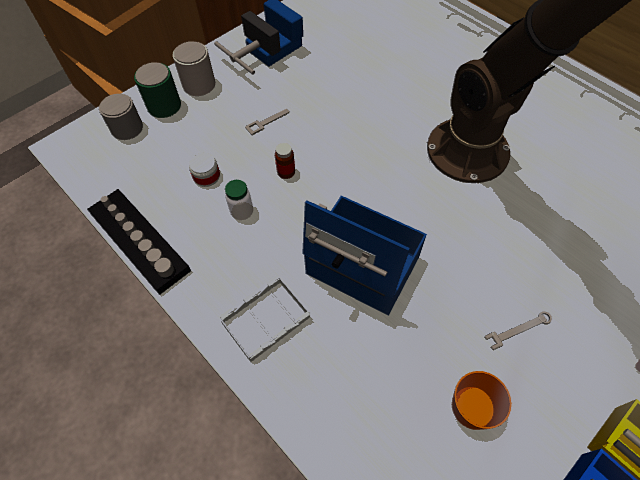

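View pics/top0.png

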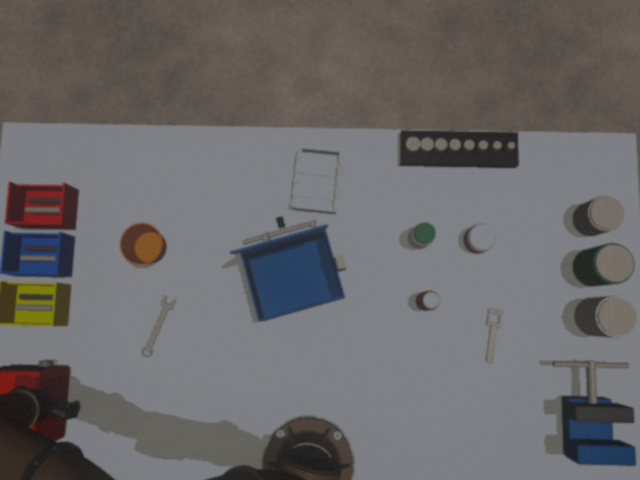

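The scene view shows the bottle at (285,160) with the jar at (238,198), the tin at (205,170), and the chest at (365,255) with its lid open. In the top view the bottle is at (428,300) and the jar at (423,235). The chest is centred near (290,275), with the keeper at (340,262) and the knob at (281,222).

```bash
cat > h.py <<'E'
from cell import r, imaging
import cv2, numpy as np
from scipy.spatial.transform import Rotation as R
np.set_printoptions(precision=4,suppress=True)
def cam(n):
    p=imaging.camera_params(n)
    if n=="wrist":
        s=r.sense(); T=np.eye(4); T[:3,:3]=R.from_quat(s['orientation']).as_matrix(); T[:3,3]=s['eef_pos']
        return p['camera_matrix'],T@p['hand_eye']
    return p['camera_matrix'],p['world_from_camera']
def ray(c,uv):
    K,T=c; d=T[:3,:3]@np.linalg.inv(K)@[uv[0],uv[1],1]; return T[:3,3],d/np.linalg.norm(d)
def onz(c,uv,z):
    o,d=ray(c,uv); return o+d*(z-o[2])/d[2]
def tri(rs):
    A=sum(np.eye(3)-np.outer(d,d) for o,d in rs); b=sum((np.eye(3)-np.outer(d,d))@o for o,d in rs)
    return np.linalg.solve(A,b)
def proj(c,P):
    K,T=c; q=K@(np.linalg.inv(T)@np.r_[P,1])[:3]; return q[:2]/q[2]
E
python3 - <<'E'
from h import *
t=cv2.imread("pics/top0.png"); s=cv2.imread("pics/scene0.png")
a=cv2.resize(t[205:335,225:355],None,fx=4.5,fy=4.5,interpolation=cv2.INTER_CUBIC)
cv2.imwrite("pics/c1.png",cv2.convertScaleAbs(a,alpha=1.4))
for n,im,box in (("top",t,(410,280,450,320)),("scene",s,(265,135,305,190))):
    x0,y0,x1,y1=box; c=im[y0:y1,x0:x1]; hsv=cv2.cvtColor(c,cv2.COLOR_BGR2HSV)
    m=((hsv[...,1]>90)&(hsv[...,2]<150)).astype(np.uint8); k,l,st,ce=cv2.connectedComponentsWithStats(m)
    i=1+np.argmax(st[1:,4]); print(n,st[i]+[x0,y0,0,0,0],ce[i]+[x0,y0])
for n,uv in (("top",(431,300)),("scene",(285,151))): print(onz(cam(n),uv,0.105))
print(onz(cam("top"),(424,232),.11),onz(cam("top"),(480,236),.065))
b=cv2.resize(np.hstack([t[280:320,405:445],s[135:175,265:305]]),None,fx=8,fy=8,interpolation=cv2.INTER_CUBIC); cv2.imwrite("pics/c2.png",cv2.resize(b,None,fx=1,fy=1))
pad=np.zeros((600,800,3),np.uint8); pad[:585,:585]=cv2.convertScaleAbs(a,alpha=1.4); q=cv2.resize(b,(400,200)); pad[:200,590:790]=cv2.resize(b[:, :320],(200,200)); pad[210:410,590:790]=cv2.resize(b[:,320:],(200,200)); cv2.imwrite("pics/c3.png",pad)
E
```

```text
Traceback (most recent call last):
ValueError: attempt to get argmax of an empty sequence
```

```bash
python3 - <<'E'
from h import *
t=cv2.imread("pics/top0.png"); s=cv2.imread("pics/scene0.png")
pad=np.zeros((600,800,3),np.uint8)
pad[:585,:585]=cv2.convertScaleAbs(cv2.resize(t[205:335,225:355],(585,585),interpolation=cv2.INTER_CUBIC),alpha=1.4)
pad[:200,590:790]=cv2.resize(t[280:320,405:445],(200,200)); pad[210:410,590:790]=cv2.resize(s[140:180,265:305],(200,200)); cv2.imwrite("pics/c3.png",pad)
for n,uv in (("top",(430,300)),("scene",(285,151))): print(onz(cam(n),uv,0.105))
print(onz(cam("top"),(424,232),.11),onz(cam("top"),(480,236),.065))
E
```

```text
[ 0.4509 -0.3209  0.105 ]
[ 0.4563 -0.3089  0.105 ]
[ 0.6341 -0.3042  0.11  ] [ 0.633  -0.4677  0.065 ]
```

View pics/c3.png

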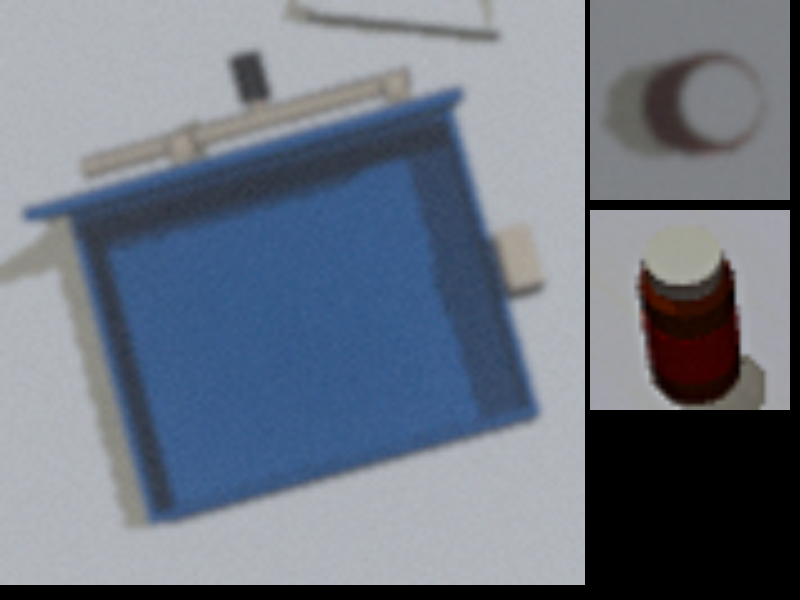

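The crop shows the chest's front rim corners at about (150,522) and (538,415), its walls running up to (72,215) and (455,110), and the lid's free edge from (25,213) to (462,92). The cap is at (720,103) in the top crop and (682,255) in the scene crop.

```bash
python3 - <<'E'
from h import *
T=cam("top"); S=cam("scene")
f=lambda u,v:(225+u/4.5,205+v/4.5)
b1=(405+130/5,280+103/5); b2=(265+92/5,140+45/5)
print("bottle",onz(T,b1,.105),onz(S,b2,.105),tri([ray(T,b1),ray(S,b2)]))
FL,FR,HR,HL=[onz(T,f(*p),.12)[:2] for p in((150,522),(538,415),(455,110),(72,215))]
print(FL,FR,HR,HL,"w",np.linalg.norm(FL-FR),"d",np.linalg.norm(FR-HR),np.linalg.norm(FL-HL))
d=(FL-FR)/np.linalg.norm(FL-FR); yaw=np.arctan2(-d[0],d[1]); ex=np.array([d[1],-d[0]]); print("yaw",yaw)
L,Rr=[onz(T,f(*p),.31)[:2] for p in((25,213),(462,92))]; dl=L-Rr; print("lid edge",L,Rr,np.linalg.norm(dl),np.arctan2(-dl[0],dl[1]))
C=(FL+FR)/2+ex*.095; print("center",C, "center keeperside")
print("edge x in chest", ((L+Rr)/2-C)@ex,"y",((L+Rr)/2-C)@d)
k=onz(T,f(519,255),.16)[:2]-C; print("keeper in chest",k@ex,k@d)
kn=onz(T,f(247,78),.12+.1)[:2]-C; print("knob in chest",kn@ex,kn@d)
# predicted scene/ top pixels of corners for check
P=lambda x,y,z: np.r_[C+x*ex+y*d,z]
for q in((-.095,.12,.12),(-.095,-.12,.12),(.095,-.12,.12),(.095,.12,.12)): print(proj(S,P(*q)),proj(T,P(*q)))
E
```

```text
bottle [ 0.4494 -0.3236  0.105 ] [ 0.4548 -0.3174  0.105 ] [ 0.4495 -0.3253  0.094 ]
[0.3848 0.1358] [ 0.4527 -0.0915] [ 0.634  -0.0386] [0.5657 0.1893] w 0.23720394649938695 d 0.1888886388996254 0.18858818066073707
yaw 0.2901954267347788
lid edge [0.5454 0.1838] [ 0.6141 -0.043 ] 0.23698025837621928 0.2941554712978921
center [0.5098 0.0493] center keeperside
edge x in chest 0.07303455480475797 y 0.00021889535633176838
keeper in chest -0.004033380907377916 -0.13134393273836578
knob in chest 0.12745334459066013 -0.007982147377998494
[425.9583 232.229 ] [257.8234 321.1406]
[340.6377 193.0988] [345.0619 297.0826]
[303.0005 249.0385] [326.0888 229.0277]
[392.5189 294.0458] [240.1866 252.4621]
```

```bash
cat >> h.py <<'E'
C=np.array([.5098,.0493]); YAW=.290; EX=np.array([np.cos(YAW),np.sin(YAW)]); EY=np.array([-EX[1],EX[0]])
def ch(x,y,z): return np.r_[C+x*EX+y*EY,z]
def down(a): # tool down, tool x at world yaw a
    x=np.array([np.cos(a),np.sin(a),0]); z=np.array([0,0,-1.]); return R.from_matrix(np.c_[x,np.cross(z,x),z])
def plan(*tg):
    s=r.sense(); q=R.from_quat(s['orientation']); print(round(s['time'],2),s['eef_pos'],s['ft_force'],round(s['grip_width'],4))
    for t in tg:
        p,ori=t if isinstance(t,tuple) else (t,q)
        print("off",(q.inv().apply(np.asarray(p)-s['eef_pos'])*1000).round(1),"twist",(q.inv()*ori).as_rotvec().round(3),"err/angle")
E
python3 - <<'E'
from h import *
plan(np.array([.42,.10,.29]),np.array([.41,-.16,.29]),np.array([.45,-.322,.25]))
E
```

```text
0.15 [0.1947 0.5935 0.2307] [-0.0557 -0.0238  0.3636] 0.0854
off [-367.9 -398.8  -58.8] twist [0. 0. 0.] err/angle
off [-439.4 -649.   -58.5] twist [0. 0. 0.] err/angle
off [-527.9 -790.4  -18.3] twist [0. 0. 0.] err/angle
```

Call:
drive_tool --moves '[{"hand": 1,"offset": [-370,-400,-59],"twist": [0,0,0]},{"hand": 1,"offset": [-370,-400,-59],"twist": [0,0,0]},{"hand": 1,"offset": [-370,-400,-59],"twist": [0,0,0]},{"hand": 1,"offset": [-370,-400,-59],"twist": [0,0,0]},{"hand": 1,"offset": [-370,-400,-59],"twist": [0,0,0]},{"hand": 1,"offset": [-370,-400,-59],"twist": [0,0,0]},{"hand": 1,"offset": [-370,-400,-59],"twist": [0,0,0]},{"hand": 1,"offset": [-370,-400,-59],"twist": [0,0,0]},{"hand": 1,"offset": [-370,-400,-59],"twist": [0,0,0]},{"hand": 1,"offset": [-370,-400,-59],"twist": [0,0,0]},{"hand": 1,"offset": [-370,-400,-59],"twist": [0,0,0]},{"hand": 1,"offset": [-370,-400,-59],"twist": [0,0,0]}]' --newtons 50

```text
time: 1.35
eef_pos: [0.4239, 0.0923, 0.2912]
orientation: [0.162, 0.987, -0.0, 0.001]
ft_force: [0.2, 0.9, -0.3]
grip_width: 0.0855
gripper_force: 0.0
```

```bash
python3 - <<'E'
from h import *
plan(np.array([.41,-.16,.29]),np.array([.45,-.322,.25]),(np.array([.45,-.322,.25]),down(np.pi+YAW)))
E
```

```text
1.35 [0.4239 0.0923 0.2912] [ 0.1925  0.8866 -0.3461] 0.0855
off [ -67.7 -243.5    1.4] twist [0. 0. 0.] err/angle
off [-157.4 -384.1   41.6] twist [0. 0. 0.] err/angle
off [-157.4 -384.1   41.6] twist [-0.001  0.002 -0.616] err/angle
```

Call:
drive_tool --moves '[{"hand": 1,"offset": [-68,-244,0],"twist": [0,0,0]},{"hand": 1,"offset": [-68,-244,0],"twist": [0,0,0]},{"hand": 1,"offset": [-68,-244,0],"twist": [0,0,0]},{"hand": 1,"offset": [-68,-244,0],"twist": [0,0,0]},{"hand": 1,"offset": [-68,-244,0],"twist": [0,0,0]},{"hand": 1,"offset": [-157,-384,40],"twist": [0,0,0]},{"hand": 1,"offset": [-157,-384,40],"twist": [0,0,0]},{"hand": 1,"offset": [-157,-384,40],"twist": [0,0,0]},{"hand": 1,"offset": [-157,-384,40],"twist": [0,0,0]},{"hand": 1,"offset": [-157,-384,40],"twist": [0,0,0]},{"hand": 1,"offset": [-157,-384,40],"twist": [0,0,0]},{"hand": 1,"offset": [-157,-384,40],"twist": [0,0,0]}]'

```text
time: 2.55
eef_pos: [0.4513, -0.314, 0.2503]
orientation: [0.157, 0.988, 0.0, -0.0]
ft_force: [-0.4, -0.3, -0.8]
grip_width: 0.0856
gripper_force: 0.0
```

```bash
python3 - <<'E'
from h import *
print(r.sense()['joints'],r.sense()['qvel'])
c=cam("wrist"); im=imaging.snapshot("wrist"); cv2.imwrite("pics/w1.png",im[:,:,::-1])
print(proj(c,[.45,-.322,.105]),proj(c,[.45,-.322,0]))
hsv=cv2.cvtColor(im,cv2.COLOR_RGB2HSV); m=((hsv[...,1]>110)).astype(np.uint8); k,l,st,ce=cv2.connectedComponentsWithStats(m)
for i in range(1,k):
    if st[i,4]>300: print(st[i],ce[i])
plan()
E
```

```text
[-0.0432  0.344   0.7475  1.7736 -0.2578  1.1249  2.0428] [-0.0092 -0.0125 -0.0018  0.0008  0.0004 -0.0017  0.0026]
[307.376 226.847] [310.1403 202.2682]
[ 551   73   89  217 9546] [608.5242 163.0141]
[ 276  178   68   61 1217] [312.1216 196.3821]
[ 192  373   77   48 1286] [236.1267 388.203 ]
[ 364  390   69   50 1874] [402.7721 411.0464]
2.6 [ 0.4515 -0.3139  0.2505] [0.4167 0.4538 0.2773] 0.0858
```

View pics/w1.png

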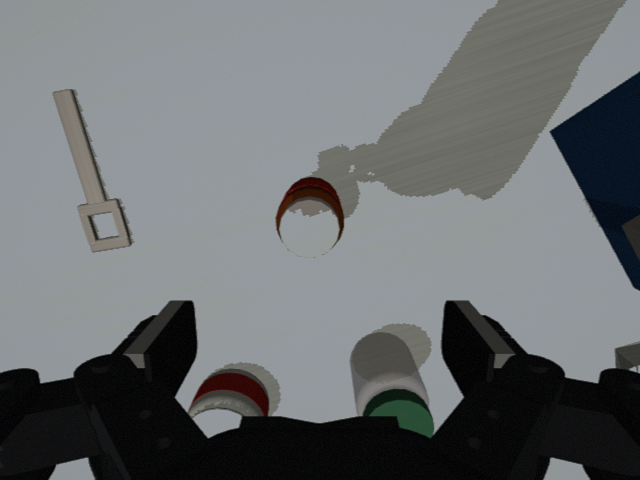

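The wrist view shows the bottle in the clear: the white cap top is centred at about (311,229), predicted (307,227). The jar and tin sit at the bottom edge and the opener is at upper left.

```bash
python3 - <<'E'
from h import *
c=cam("wrist"); im=cv2.imread("pics/w1.png")[170:270,265:355]
g=im.min(2); m=(g>np.percentile(g,90)-12).astype(np.uint8); print(np.percentile(g,[10,50,90,99]))
hsv=cv2.cvtColor(im,cv2.COLOR_BGR2HSV); m=(g>205).astype(np.uint8); k,l,st,ce=cv2.connectedComponentsWithStats(m)
for i in range(1,k):
    if st[i,4]>100: print(st[i]+[265,170,0,0,0],ce[i]+[265,170])
p=onz(c,(311,229),.105); print(p)
b=np.r_[p[:2],.25]
q=down(1.86); plan((b,q)); 
E
```

```text
[  8. 148. 149. 150.]
[ 0.4525 -0.3199  0.105 ]
2.6 [ 0.4515 -0.3139  0.2505] [0.4167 0.4538 0.2773] 0.0858
off [-2.9 -5.4  0.5] twist [ 0.001 -0.     0.966] err/angle
```

Call:
drive_tool --moves '[{"hand": 1,"offset": [-3,-6,0],"twist": [0,0,0.966]},{"hand": 1,"offset": [-3,-6,20],"twist": [0,0,0.966]},{"hand": 1,"offset": [-3,-6,40],"twist": [0,0,0.966]},{"hand": 1,"offset": [-3,-6,60],"twist": [0,0,0.966]},{"hand": 1,"offset": [-3,-6,60],"twist": [0,0,0.966]},{"hand": 1,"offset": [-3,-6,60],"twist": [0,0,0.966]},{"hand": 1,"offset": [-3,-6,60],"twist": [0,0,0.966]},{"hand": 1,"offset": [-3,-6,60],"twist": [0,0,0.966]},{"hand": 1,"offset": [-3,-6,60],"twist": [0,0,0.966]}]'

```text
time: 3.5
eef_pos: [0.4526, -0.321, 0.1906]
orientation: [0.597, 0.802, 0.0, 0.0]
ft_force: [-0.3, -0.7, -0.4]
grip_width: 0.0854
gripper_force: 0.0
```

```bash
python3 - <<'E'
from h import *
plan((np.array([.452,-.321,.045]),down(1.86)))
c=cam("wrist"); im=imaging.snapshot("wrist"); cv2.imwrite("pics/w2.png",im[:,:,::-1])
print(proj(c,[.452,-.321,.105]))
g=im.min(2)[100:400,150:500]; hsv=cv2.cvtColor(im,cv2.COLOR_RGB2HSV)
m=(hsv[...,1]>110).astype(np.uint8); k,l,st,ce=cv2.connectedComponentsWithStats(m)
for i in range(1,k):
    if st[i,4]>300: print(st[i],ce[i])
print(r.sense()['joints'])
E
```

```text
3.5 [ 0.4526 -0.321   0.1906] [-0.3057 -0.7196 -0.4458] 0.0854
off [  0.1  -0.7 145.6] twist [ 0.001 -0.     0.002] err/angle
[319.1773 247.3275]
[ 278  182   83   71 1919] [318.5472 205.6003]
[ 560  257   80   94 6013] [604.3453 303.6619]
[ 412  376   67   64 1342] [439.2034 407.4627]
[-0.1461  0.4889  0.9646  1.851  -0.4633  1.0457  1.2956]
```

View pics/w2.png

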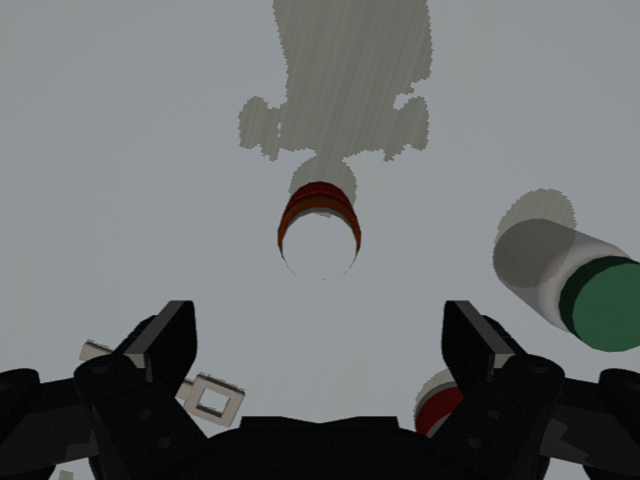

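The cap is centred between the fingers at (320,246), predicted (319,247). I'm descending to grasp it.

Call:
drive_tool --moves '[{"hand": 1,"offset": [0,0,45],"twist": [0,0,0]},{"hand": 1,"offset": [0,0,85],"twist": [0,0,0]},{"hand": 1,"offset": [0,0,120],"twist": [0,0,0]},{"hand": 1,"offset": [0,0,145],"twist": [0,0,0]},{"hand": 1,"offset": [0,0,145],"twist": [0,0,0]},{"hand": 1,"offset": [0,0,145],"twist": [0,0,0]},{"hand": -0.2,"offset": [0,0,145],"twist": [0,0,0]},{"hand": -1,"offset": [0,0,145],"twist": [0,0,0]},{"hand": -1,"offset": [0,0,145],"twist": [0,0,0]},{"hand": -1,"offset": [0,0,145],"twist": [0,0,0]},{"hand": -1,"offset": [0,0,145],"twist": [0,0,0]},{"hand": -1,"offset": [0,0,145],"twist": [0,0,0]}]' --newtons 50

```text
time: 4.75
eef_pos: [0.4531, -0.3224, 0.0468]
orientation: [0.598, 0.801, 0.0, 0.001]
ft_force: [-1.0, 0.8, 9.2]
grip_width: 0.0526
gripper_force: 51.1
```

```bash
python3 - <<'E'
from h import *
s=r.sense();print(s['gripper_force'],s['joints'])
q=down(1.86)
plan((np.r_[s['eef_pos'][:2],.20],q),(np.r_[.42,-.15,.25],q),(ch(-.01,0,.25),q))
E
```

```text
51.10504086886067 [-0.0063  0.6659  0.781   1.9764 -0.6723  0.7748  1.46  ]
4.75 [ 0.4531 -0.3224  0.0468] [-0.9564  0.7677  9.2265] 0.0526
off [  -0.2    0.3 -153.2] twist [ 0.002  0.001 -0.001] err/angle
off [ 174.4   17.7 -203.4] twist [ 0.002  0.001 -0.001] err/angle
off [ 339.9  150.5 -203.3] twist [ 0.002  0.001 -0.001] err/angle
```

Call:
drive_tool --moves '[{"hand": -1,"offset": [0,0,-15],"twist": [0,0,0]},{"hand": -1,"offset": [0,0,-40],"twist": [0,0,0]},{"hand": -1,"offset": [0,0,-75],"twist": [0,0,0]},{"hand": -1,"offset": [0,0,-115],"twist": [0,0,0]},{"hand": -1,"offset": [0,0,-155],"twist": [0,0,0]},{"hand": -1,"offset": [30,3,-190],"twist": [0,0,0]},{"hand": -1,"offset": [60,6,-205],"twist": [0,0,0]},{"hand": -1,"offset": [95,10,-205],"twist": [0,0,0]},{"hand": -1,"offset": [130,14,-205],"twist": [0,0,0]},{"hand": -1,"offset": [160,17,-205],"twist": [0,0,0]},{"hand": -1,"offset": [175,18,-205],"twist": [0,0,0]},{"hand": -1,"offset": [175,18,-205],"twist": [0,0,0]}]'

```text
time: 5.95
eef_pos: [0.419, -0.1467, 0.2505]
orientation: [0.597, 0.802, 0.001, -0.001]
ft_force: [0.0, 0.4, -3.3]
grip_width: 0.0526
gripper_force: 53.9
```

```bash
python3 - <<'E'
from h import *
s=r.sense();print(s['gripper_force'],s['joints'])
q=down(1.86)
plan((ch(-.015,0,.25),q))
E
```

```text
53.92521118861623 [-0.7739  0.174   1.1728  2.0168 -0.1862  1.0657  0.7759]
5.95 [ 0.419  -0.1467  0.2505] [ 0.0432  0.3781 -3.3061] 0.0526
off [161.7 128.3   1. ] twist [ 0.    -0.003  0.002] err/angle
```

Call:
drive_tool --moves '[{"hand": -1,"offset": [30,24,0],"twist": [0,0,0]},{"hand": -1,"offset": [60,48,0],"twist": [0,0,0]},{"hand": -1,"offset": [90,71,0],"twist": [0,0,0]},{"hand": -1,"offset": [90,71,0],"twist": [0,0,0]}]'

```text
time: 6.35
eef_pos: [0.4641, -0.0385, 0.2505]
orientation: [0.596, 0.803, 0.0, 0.0]
ft_force: [-1.0, -0.1, -3.2]
grip_width: 0.0525
gripper_force: 53.9
```

```bash
python3 - <<'E'
from h import *
s=r.sense();print(s['gripper_force'],s['joints'])
q=down(1.86)
plan((ch(-.015,0,.25),q))
E
```

```text
53.915536443237215 [-0.9453  0.232   1.1241  1.9725 -0.2379  1.0789  0.5761]
6.35 [ 0.4641 -0.0385  0.2505] [-0.9788 -0.0613 -3.2012] 0.0525
off [70.8 54.2  0.6] twist [ 0.001 -0.     0.005] err/angle
```

Joint 3 is easing off its limit, so I'll continue to the chest centre.

Call:
drive_tool --moves '[{"hand": -1,"offset": [25,19,0],"twist": [0,0,0]},{"hand": -1,"offset": [50,38,0],"twist": [0,0,0]},{"hand": -1,"offset": [71,54,0],"twist": [0,0,0]},{"hand": -1,"offset": [71,54,0],"twist": [0,0,0]},{"hand": -1,"offset": [71,54,0],"twist": [0,0,0]},{"hand": -1,"offset": [71,54,0],"twist": [0,0,0]}]'

```text
time: 6.95
eef_pos: [0.4938, 0.0395, 0.2505]
orientation: [0.599, 0.801, -0.0, 0.0]
ft_force: [0.2, -0.6, -3.4]
grip_width: 0.0525
gripper_force: 53.9
```

```bash
python3 - <<'E'
from h import *
s=r.sense();print(s['gripper_force'],s['joints'])
q=down(1.86)
plan((ch(-.015,0,.053),q))
imaging_im=imaging.snapshot("top"); S=imaging.snapshot("scene")
a=cv2.resize(imaging_im[150:400,180:430],(400,400)); b=cv2.resize(S[130:330,250:450],(400,400))
cv2.imwrite("pics/p1.png",np.hstack([a,b])[:,:,::-1])
E
```

```text
53.90509136253968 [-1.024   0.3063  1.0852  1.9085 -0.3025  1.1055  0.4666]
6.95 [0.4938 0.0395 0.2505] [ 0.2345 -0.5634 -3.4279] 0.0525
off [  4.9   3.2 197.5] twist [-0.     0.    -0.003] err/angle
```

View pics/p1.png

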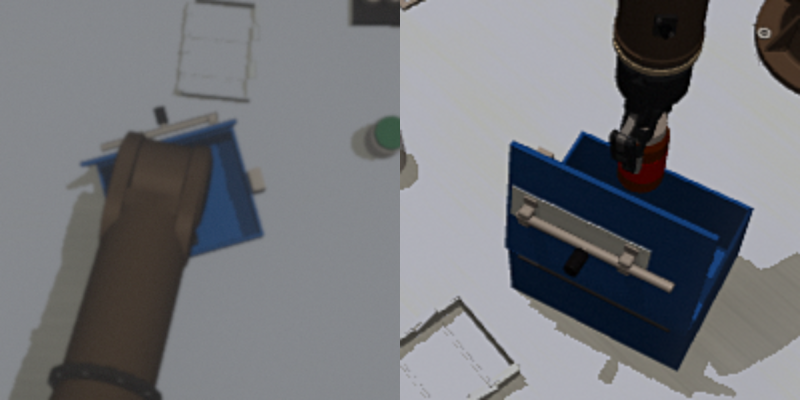

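The wrist and bottle are over the open chest with a gap to the lid. I'll lower it with a small shift to the front.

Call:
drive_tool --moves '[{"hand": -1,"offset": [5,-9,0],"twist": [0,0,0]},{"hand": -1,"offset": [5,-9,30],"twist": [0,0,0]},{"hand": -1,"offset": [5,-9,60],"twist": [0,0,0]},{"hand": -1,"offset": [5,-9,90],"twist": [0,0,0]},{"hand": -1,"offset": [5,-9,110],"twist": [0,0,0]},{"hand": -1,"offset": [5,-9,110],"twist": [0,0,0]}]'

```text
time: 7.65
eef_pos: [0.4821, 0.0423, 0.1385]
orientation: [0.599, 0.801, -0.002, -0.001]
ft_force: [-0.5, -0.0, -2.5]
grip_width: 0.0522
gripper_force: 53.8
```

```bash
python3 - <<'E'
from h import *
s=r.sense();print(s['gripper_force'],s['joints'])
q=down(1.86)
plan((ch(-.028,0,.053),q))
E
```

```text
53.79135997965932 [-0.9     0.4398  0.9536  2.0709 -0.4715  0.8663  0.6126]
7.65 [0.4821 0.0423 0.1385] [-0.5376 -0.0356 -2.4554] 0.0522
off [-1.2  0.9 85.5] twist [-0.004  0.    -0.003] err/angle
```

Call:
drive_tool --moves '[{"hand": -1,"offset": [-1,1,25],"twist": [0,0,0]},{"hand": -1,"offset": [-1,1,50],"twist": [0,0,0]},{"hand": -1,"offset": [-1,1,68],"twist": [0,0,0]},{"hand": -1,"offset": [-1,1,78],"twist": [0,0,0]},{"hand": -1,"offset": [-1,1,78],"twist": [0,0,0]},{"hand": -1,"offset": [-1,1,80],"twist": [0,0,0]},{"hand": -1,"offset": [-1,1,82],"twist": [0,0,0]},{"hand": -1,"offset": [-1,1,83],"twist": [0,0,0]},{"hand": -1,"offset": [-1,1,83],"twist": [0,0,0]}]'

```text
time: 8.55
eef_pos: [0.4853, 0.0426, 0.0576]
orientation: [0.598, 0.801, 0.0, 0.0]
ft_force: [0.3, 0.6, -3.5]
grip_width: 0.0529
gripper_force: 54.0
```

```bash
python3 - <<'E'
from h import *
s=r.sense();print(s['gripper_force'],s['joints'])
q=down(1.86)
plan((ch(-.028,0,.053),q))
E
```

```text
54.00077172322199 [-0.7719  0.5608  0.8024  2.1349 -0.6366  0.6993  0.7503]
8.55 [0.4853 0.0426 0.0576] [ 0.3435  0.6037 -3.4706] 0.0529
off [-0.6 -2.6  4.6] twist [ 0.001 -0.    -0.001] err/angle
```

Call:
drive_tool --moves '[{"hand": -1,"offset": [0,-2,2],"twist": [0,0,0]},{"hand": -1,"offset": [0,-2,4],"twist": [0,0,0]},{"hand": -1,"offset": [0,-2,5],"twist": [0,0,0]},{"hand": -1,"offset": [0,-2,5],"twist": [0,0,0]}]'

```text
time: 8.95
eef_pos: [0.4848, 0.0421, 0.0526]
orientation: [0.598, 0.801, 0.001, 0.001]
ft_force: [6.1, 1.4, -3.9]
grip_width: 0.0525
gripper_force: 55.5
```

Call:
drive_tool --moves '[{"hand": -1,"offset": [0,2,1],"twist": [0,0,0]},{"hand": -1,"offset": [0,2,2],"twist": [0,0,0]},{"hand": -1,"offset": [0,2,2],"twist": [0,0,0]}]'

```text
time: 9.25
eef_pos: [0.485, 0.0423, 0.0517]
orientation: [0.599, 0.801, 0.001, -0.001]
ft_force: [-7.7, 0.8, 31.6]
grip_width: 0.0524
gripper_force: 59.1
```

```bash
python3 - <<'E'
from h import *
s=r.sense();print(s['gripper_force'],s['torque'])
q=down(1.86)
plan((ch(-.028,0,.053),q))
c=cam("wrist"); im=imaging.snapshot("wrist"); 
S=imaging.snapshot("scene"); b=cv2.resize(S[130:330,270:430],(384,480))
cv2.imwrite("pics/p2.png",cv2.resize(np.hstack([im[:,120:520],b]),(784,480))[:,:,::-1])
E
```

```text
59.07945642946288 [-0.0073  1.9724  0.0785]
9.25 [0.485  0.0423 0.0517] [-7.6854  0.7755 31.5591] 0.0524
off [-0.4 -2.3 -1.3] twist [ 0.001 -0.002 -0.002] err/angle
```

View pics/p2.png

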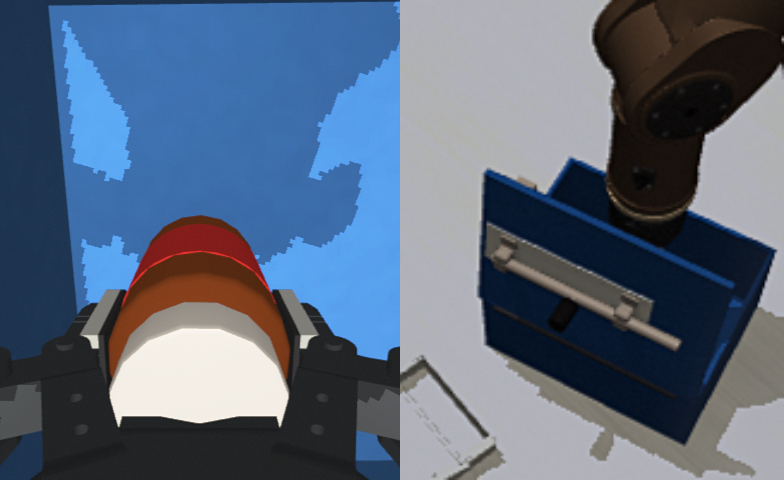

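The bottle is standing upright on the chest floor (31 N upward), with a gap between the left finger and the front wall. Next I'll relax the load, open partway and rise.

Call:
drive_tool --moves '[{"hand": -1,"offset": [0,0,-1],"twist": [0,0,0]},{"hand": 0.3,"offset": [0,0,-1],"twist": [0,0,0]},{"hand": 0.5,"offset": [0,0,-1],"twist": [0,0,0]},{"hand": 0.65,"offset": [0,0,-1],"twist": [0,0,0]},{"hand": 0.65,"offset": [0,0,-1],"twist": [0,0,0]},{"hand": 0.65,"offset": [0,0,-1],"twist": [0,0,0]},{"hand": 0.65,"offset": [0,0,-1],"twist": [0,0,0]},{"hand": 0.65,"offset": [0,0,-1],"twist": [0,0,0]}]'

```text
time: 10.15
eef_pos: [0.4916, 0.0437, 0.053]
orientation: [0.598, 0.802, 0.003, 0.004]
ft_force: [17.0, 5.5, 2.3]
grip_width: 0.0704
gripper_force: 0.0
```

```bash
python3 - <<'E'
from h import *
s=r.sense();print(s['gripper_force'],s['torque'])
q=down(1.86)
plan((np.r_[s['eef_pos'][:2],.20],q),(ch(-.04,.0,.36),q))
E
```

```text
0.0 [ 0.8951 -2.6991 -0.1675]
10.15 [0.4916 0.0437 0.053 ] [16.9771  5.4869  2.3333] 0.0704
off [  -0.4    1.6 -147. ] twist [0.011 0.003 0.   ] err/angle
off [  -0.6  -17.7 -307.2] twist [0.011 0.003 0.   ] err/angle
```

Call:
drive_tool --moves '[{"hand": 0.48,"offset": [0,0,0],"twist": [0,0,0]},{"hand": 0.48,"offset": [0,0,0],"twist": [0,0,0]},{"hand": 0.48,"offset": [0,0,0],"twist": [0,0,0]},{"hand": 0.48,"offset": [0,0,0],"twist": [0,0,0]}]'

```text
time: 10.55
eef_pos: [0.4885, 0.0431, 0.0521]
orientation: [0.598, 0.801, 0.002, 0.002]
ft_force: [9.4, 3.8, 1.7]
grip_width: 0.0629
gripper_force: 0.0
```

```bash
python3 - <<'E'
from h import *
s=r.sense();print(s['gripper_force'],s['torque'])
q=down(1.86)
plan((np.r_[s['eef_pos'][:2],.20],q),(ch(-.04,.0,.36),q))
im=imaging.snapshot("wrist");cv2.imwrite("pics/w3.png",im[:,:,::-1])
E
```

```text
0.0 [ 0.4696 -1.5134 -0.1056]
10.55 [0.4885 0.0431 0.0521] [9.437  3.8158 1.7007] 0.0629
off [  -0.2    0.8 -147.9] twist [ 0.005  0.001 -0.   ] err/angle
off [  -0.6  -16.1 -308. ] twist [ 0.005  0.001 -0.   ] err/angle
```

View pics/w3.png

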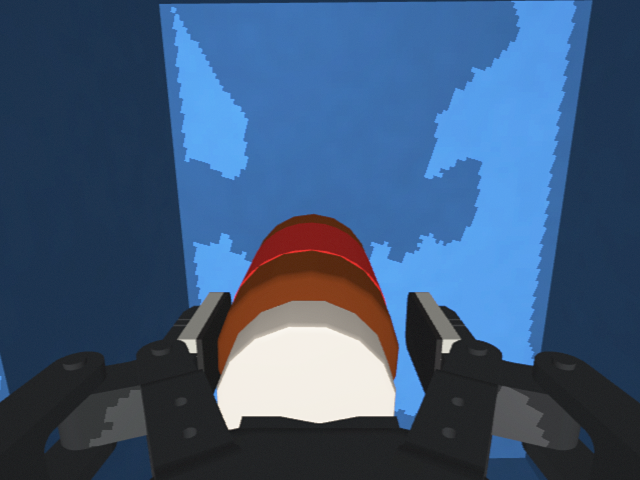

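The bottle is standing free with pads clear on both sides; the left knuckle leans lightly on the front wall. I'll lift straight up.

Call:
drive_tool --moves '[{"hand": 0.48,"offset": [0,0,-10],"twist": [0,0,0]},{"hand": 0.48,"offset": [0,0,-25],"twist": [0,0,0]},{"hand": 0.48,"offset": [0,0,-40],"twist": [0,0,0]},{"hand": 0.48,"offset": [0,0,-55],"twist": [0,0,0]},{"hand": 0.48,"offset": [0,0,-75],"twist": [0,0,0]},{"hand": 0.48,"offset": [0,0,-95],"twist": [0,0,0]},{"hand": 0.48,"offset": [0,0,-120],"twist": [0,0,0]},{"hand": 0.48,"offset": [0,0,-150],"twist": [0,0,0]},{"hand": 0.48,"offset": [0,0,-150],"twist": [0,0,0]}]'

```text
time: 11.5
eef_pos: [0.4865, 0.0421, 0.2038]
orientation: [0.598, 0.801, 0.002, 0.001]
ft_force: [0.1, 0.1, -0.1]
grip_width: 0.0634
gripper_force: 0.0
```

```bash
python3 - <<'E'
from h import *
s=r.sense();print(s['gripper_force'],s['joints'])
q=down(1.86)
plan((ch(-.04,-.0,.38),q))
im=imaging.snapshot("wrist");cv2.imwrite("pics/w4.png",im[:,:,::-1])
c=cam("wrist")
hsv=cv2.cvtColor(im,cv2.COLOR_RGB2HSV); m=((hsv[...,1]>110)&((hsv[...,0]<20)|(hsv[...,0]>170))).astype(np.uint8); k,l,st,ce=cv2.connectedComponentsWithStats(m)
for i in range(1,k):
    if st[i,4]>300: print(st[i],ce[i])
m=(im.min(2)>150).astype(np.uint8); k,l,st,ce=cv2.connectedComponentsWithStats(m)
for i in range(1,k):
    if st[i,4]>300: print("cap",st[i],ce[i],onz(c,ce[i],.11))
print(proj(c,[.485,.0424,.11]),proj(c,[.485,.0424,.005]))
E
```

```text
0.0 [-0.9913  0.351   1.0487  1.9917 -0.3643  0.997   0.5204]
11.5 [0.4865 0.0421 0.2038] [ 0.1252  0.0841 -0.106 ] 0.0634
off [   0.2  -15.  -176.2] twist [ 0.004 -0.    -0.002] err/angle
[ 277  178   80   68 1745] [316.6986 200.5473]
cap [    0     0   580   402 73734] [111.5744 169.754 ] [0.3595 0.0513 0.11  ]
cap [ 281  206   72   69 3909] [316.1207 240.1599] [0.4827 0.0445 0.11  ]
cap [  91  435   61   45 1813] [127.064  461.3392] [ 0.4017 -0.1452  0.11  ]
cap [ 486  435   51   45 1633] [507.959  460.6638] [ 0.6554 -0.0699  0.11  ]
[318.8282 244.5284] [318.6203 211.1233]
```

The bottle stands upright at about (0.483, 0.044), inside the limits. I'll rise, shut the fingers and turn 90°.

Call:
drive_tool --moves '[{"hand": 0.48,"offset": [0,-15,-40],"twist": [0,0,0]},{"hand": -1,"offset": [0,-15,-80],"twist": [0,0,0.15]},{"hand": -1,"offset": [0,-15,-120],"twist": [0,0,0.3]},{"hand": -1,"offset": [0,-15,-150],"twist": [0,0,0.45]},{"hand": -1,"offset": [0,-15,-176],"twist": [0,0,0.6]},{"hand": -1,"offset": [0,-15,-176],"twist": [0,0,0.75]},{"hand": -1,"offset": [0,-15,-176],"twist": [0,0,0.9]},{"hand": -1,"offset": [0,-15,-176],"twist": [0,0,1.05]},{"hand": -1,"offset": [0,-15,-176],"twist": [0,0,1.2]},{"hand": -1,"offset": [0,-15,-176],"twist": [0,0,1.35]},{"hand": -1,"offset": [0,-15,-176],"twist": [0,0,1.5]},{"hand": -1,"offset": [0,-15,-176],"twist": [0,0,1.57]}]'

```text
time: 12.75
eef_pos: [0.47, 0.0385, 0.3761]
orientation: [0.99, 0.141, -0.001, 0.0]
ft_force: [0.1, -0.3, 0.1]
grip_width: 0.0
gripper_force: 0.0
```

```bash
python3 - <<'E'
from h import *
s=r.sense();print(s['gripper_force'],s['joints'])
q=down(YAW)
plan((ch(.15,0,.38),q),(ch(.15,0,.28),q))
im=imaging.snapshot("wrist");cv2.imwrite("pics/w5.png",im[:,:,::-1])
E
```

```text
0.0 [-1.3208  0.1163  1.2951  1.7424 -0.1136  1.3706 -1.292 ]
12.75 [0.47   0.0385 0.3761] [ 0.0761 -0.3151  0.1483] 0.0
off [191.2  -0.2  -4.3] twist [ 0.     0.002 -0.007] err/angle
off [191.4  -0.2  95.7] twist [ 0.     0.002 -0.007] err/angle
```

Call:
drive_tool --moves '[{"hand": -1,"offset": [15,0,15],"twist": [0,0,0]},{"hand": -1,"offset": [40,0,25],"twist": [0,0,0]},{"hand": -1,"offset": [60,0,25],"twist": [0,0,0]},{"hand": -1,"offset": [60,0,25],"twist": [0,0,0]}]'

```text
time: 13.2
eef_pos: [0.5293, 0.0564, 0.3503]
orientation: [0.989, 0.145, -0.001, 0.001]
ft_force: [-0.6, 0.2, 0.3]
grip_width: 0.0001
gripper_force: 0.0
```

```bash
python3 - <<'E'
from h import *
s=r.sense();print(s['gripper_force'],s['joints'])
q=down(YAW)
plan((ch(.15,0,.35),q),(ch(.15,0,.28),q))
E
```

```text
0.0 [-1.0734  0.3329  1.1926  1.6614 -0.3125  1.3653 -1.1135]
13.2 [0.5293 0.0564 0.3503] [-0.5968  0.1582  0.3039] 0.0001
off [129.3   1.4  -0. ] twist [0.002 0.003 0.001] err/angle
off [129.5   1.2  70. ] twist [0.002 0.003 0.001] err/angle
```

Good, joint 3 is moving off its limit. Now over the lid and down behind it.

Call:
drive_tool --moves '[{"hand": -1,"offset": [40,0,0],"twist": [0,0,0]},{"hand": -1,"offset": [80,0,0],"twist": [0,0,0]},{"hand": -1,"offset": [115,1,0],"twist": [0,0,0]},{"hand": -1,"offset": [130,1,0],"twist": [0,0,0]},{"hand": -1,"offset": [130,1,0],"twist": [0,0,0]},{"hand": -1,"offset": [130,1,25],"twist": [0,0,0]},{"hand": -1,"offset": [130,1,50],"twist": [0,0,0]},{"hand": -1,"offset": [130,1,70],"twist": [0,0,0]},{"hand": -1,"offset": [130,1,70],"twist": [0,0,0]}]'

```text
time: 14.1
eef_pos: [0.6504, 0.0914, 0.2799]
orientation: [0.99, 0.144, -0.002, -0.0]
ft_force: [0.1, 1.5, 0.4]
grip_width: -0.0
gripper_force: 0.0
```

```bash
python3 - <<'E'
from h import *
s=r.sense();print(s['gripper_force'],s['joints'])
q=down(YAW)
H=np.array([.095,.12])
# lid-push target poses: tip on outer face at s along lid, face 8mm thick
for th in (1.45,1.2,.95,.7,.45,.2,0.05,0.):
    P=H+.165*np.array([-np.cos(th),np.sin(th)])+.008*np.array([np.sin(th),np.cos(th)])
    print(th,P, (q.inv().apply(ch(P[0],0,P[1])-s['eef_pos'])*1000).round(0))
plan()
S=imaging.snapshot("scene"); cv2.imwrite("pics/p3.png",cv2.resize(S[100:340,240:480],(600,600))[:,:,::-1])
E
```

```text
0.0 [-0.813   0.6194  1.036   1.4641 -0.5347  1.3666 -1.0308]
1.45 [0.0831 0.2848] [-64.   0.  -5.]
1.2 [0.0427 0.2767] [-104.    0.    3.]
0.95 [0.0055 0.2589] [-141.    0.   21.]
0.7 [-0.026   0.2324] [-173.    0.   47.]
0.45 [-0.0501  0.199 ] [-197.    0.   81.]
0.2 [-0.0651  0.1606] [-212.    0.  119.]
0.05 [-0.0694  0.1362] [-216.    0.  144.]
0.0 [-0.07   0.128] [-217.    0.  152.]
14.1 [0.6504 0.0914 0.2799] [0.1108 1.4906 0.3979] -0.0
```

View pics/p3.png

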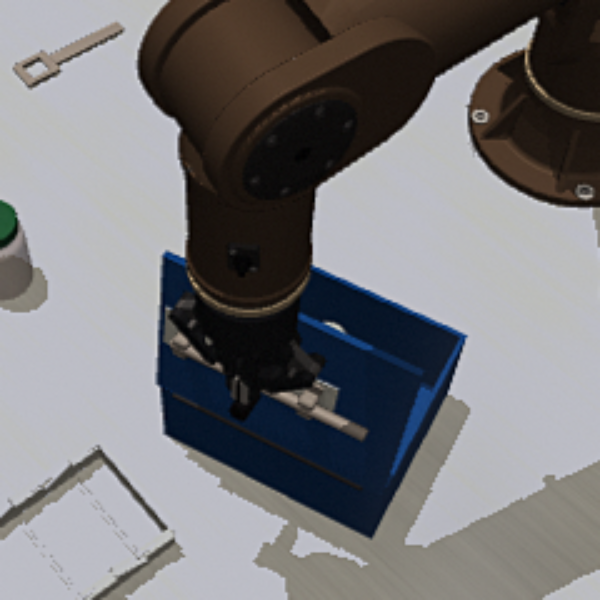

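The view shows the shut fingers behind the upright lid, above the knob and clear of the bolt. Now I'll sweep the lid down.

Call:
drive_tool --moves '[{"hand": -1,"offset": [-30,0,-3],"twist": [0,0,0]},{"hand": -1,"offset": [-50,0,-5],"twist": [0,0,0]},{"hand": -1,"offset": [-62,0,-4],"twist": [0,0,0]},{"hand": -1,"offset": [-78,0,-2],"twist": [0,0,0]},{"hand": -1,"offset": [-95,0,3],"twist": [0,0,0]},{"hand": -1,"offset": [-114,0,11],"twist": [0,0,0]},{"hand": -1,"offset": [-132,0,21],"twist": [0,0,0]},{"hand": -1,"offset": [-148,0,34],"twist": [0,0,0]},{"hand": -1,"offset": [-163,0,48],"twist": [0,0,0]},{"hand": -1,"offset": [-163,0,48],"twist": [0,0,0]}]'

```text
time: 15.15
eef_pos: [0.495, 0.0441, 0.2345]
orientation: [0.99, 0.143, -0.0, -0.001]
ft_force: [-0.6, 0.3, 0.4]
grip_width: -0.0
gripper_force: 0.0
```

```bash
python3 - <<'E'
from h import *
s=r.sense();print(s['gripper_force'],s['joints'])
q=down(YAW)
H=np.array([.095,.12])
for th in (.7,.575,.45,.325,.2,0.1,0.):
    P=H+.165*np.array([-np.cos(th),np.sin(th)])+.008*np.array([np.sin(th),np.cos(th)])
    print(th,P, (q.inv().apply(ch(P[0],0,P[1])-s['eef_pos'])*1000).round(0))
plan()
S=imaging.snapshot("scene"); cv2.imwrite("pics/p4.png",cv2.resize(S[100:340,240:480],(600,600))[:,:,::-1])
E
```

```text
0.0 [-1.0623  0.3721  1.1698  1.9298 -0.3884  1.0943 -1.0158]
0.7 [-0.026   0.2324] [-10.  -1.   2.]
0.575 [-0.0391  0.2164] [-23.  -1.  18.]
0.45 [-0.0501  0.199 ] [-34.  -1.  36.]
0.325 [-0.0588  0.1803] [-43.  -1.  54.]
0.2 [-0.0651  0.1606] [-49.  -1.  74.]
0.1 [-0.0684  0.1444] [-53.  -1.  90.]
0.0 [-0.07   0.128] [-54.  -1. 106.]
15.15 [0.495  0.0441 0.2345] [-0.5675  0.2762  0.3884] -0.0
```

Call:
drive_tool --moves '[{"hand": -1,"offset": [-7,0,10],"twist": [0,0,0]},{"hand": -1,"offset": [-13,0,19],"twist": [0,0,0]},{"hand": -1,"offset": [-19,0,28],"twist": [0,0,0]},{"hand": -1,"offset": [-24,0,37],"twist": [0,0,0]},{"hand": -1,"offset": [-29,0,47],"twist": [0,0,0]},{"hand": -1,"offset": [-33,0,56],"twist": [0,0,0]},{"hand": -1,"offset": [-36,0,66],"twist": [0,0,0]},{"hand": -1,"offset": [-39,0,76],"twist": [0,0,0]},{"hand": -1,"offset": [-42,0,85],"twist": [0,0,0]},{"hand": -1,"offset": [-43,0,92],"twist": [0,0,0]}]'

```text
time: 16.2
eef_pos: [0.4551, 0.0327, 0.1414]
orientation: [0.99, 0.144, -0.0, -0.0]
ft_force: [-0.2, -0.1, 1.3]
grip_width: 0.0001
gripper_force: 0.8
```

```bash
python3 - <<'E'
from h import *
s=r.sense();print(s['gripper_force'],s['joints'])
q=down(YAW)
plan((ch(-.06,0,.128),q))
S=imaging.snapshot("scene"); cv2.imwrite("pics/p5.png",cv2.resize(S[100:340,240:480],(600,600))[:,:,::-1])
E
```

```text
0.8351102261804044 [-0.9868  0.4224  1.0734  2.1355 -0.4958  0.8594 -0.8954]
16.2 [0.4551 0.0327 0.1414] [-0.1837 -0.1252  1.3159] 0.0001
off [-2.9 -0.3 13.4] twist [-0.     0.001 -0.001] err/angle
```

Call:
drive_tool --moves '[{"hand": -1,"offset": [-1,0,5],"twist": [0,0,0]},{"hand": -1,"offset": [-2,0,9],"twist": [0,0,0]},{"hand": -1,"offset": [-2,0,12],"twist": [0,0,0]},{"hand": -1,"offset": [-2,0,14],"twist": [0,0,0]},{"hand": -1,"offset": [-2,0,14],"twist": [0,0,0]},{"hand": -1,"offset": [-2,0,14],"twist": [0,0,0]}]'

```text
time: 16.85
eef_pos: [0.4537, 0.032, 0.1283]
orientation: [0.99, 0.144, -0.0, 0.0]
ft_force: [-0.5, 0.8, 1.0]
grip_width: -0.0004
gripper_force: 0.0
```

Call:
drive_tool --moves '[{"hand": -1,"offset": [0,0,1],"twist": [0,0,0]},{"hand": -1,"offset": [0,0,2],"twist": [0,0,0]},{"hand": -1,"offset": [0,0,3],"twist": [0,0,0]},{"hand": -1,"offset": [0,0,3],"twist": [0,0,0]}]'

```text
time: 17.25
eef_pos: [0.4539, 0.032, 0.1276]
orientation: [0.99, 0.143, 0.0, -0.002]
ft_force: [-17.5, 1.1, 56.4]
grip_width: -0.0001
gripper_force: 28.0
```

```bash
python3 - <<'E'
from h import *
plan()
T=imaging.snapshot("top"); S=imaging.snapshot("scene")
a=cv2.resize(T[190:340,220:370],(400,400)); b=cv2.resize(S[150:330,290:470],(400,400))
cv2.imwrite("pics/p6.png",np.hstack([a,b])[:,:,::-1])
E
```

```text
17.25 [0.4539 0.032  0.1276] [-17.4832   1.1132  56.3904] -0.0001
```

The lid bottomed out at z = 0.1276 with 56 N, so it is shut. I'll release it, rise, and go to the +y side of the knob.

Call:
drive_tool --moves '[{"hand": -1,"offset": [0,0,-4],"twist": [0,0,0]},{"hand": -1,"offset": [0,0,-4],"twist": [0,0,0]},{"hand": -1,"offset": [0,-10,-35],"twist": [0,0,0]},{"hand": -1,"offset": [0,-40,-70],"twist": [0,0,0]},{"hand": -1,"offset": [15,-65,-75],"twist": [0,0,0]},{"hand": -1,"offset": [45,-70,-75],"twist": [0,0,0]},{"hand": -1,"offset": [56,-70,-75],"twist": [0,0,0]},{"hand": -1,"offset": [56,-70,-75],"twist": [0,0,0]},{"hand": -1,"offset": [56,-70,-75],"twist": [0,0,0]}]'

```text
time: 18.25
eef_pos: [0.4868, 0.1137, 0.1998]
orientation: [0.99, 0.143, -0.001, 0.0]
ft_force: [0.0, -1.2, -0.3]
grip_width: 0.0002
gripper_force: 0.0
```

```bash
python3 - <<'E'
from h import *
print(r.sense()['joints'])
q=down(YAW)
plan((ch(-.005,.06,.160),q),(ch(-.005,-.0365,.160),q))
T=imaging.snapshot("top"); S=imaging.snapshot("scene"); c=cam("wrist"); W=imaging.snapshot("wrist")
P=proj(c,ch(-.005,-.005,.18)); print(P, proj(c,ch(-.005,0,.18)),proj(c,ch(-.005,-.012,.18)))
out=np.zeros((600,800,3),np.uint8); out[:300,:400]=cv2.resize(W,(400,300)); out[:300,400:]=cv2.resize(T[200:335,200:380],(400,300)); out[300:,:400]=cv2.resize(S[150:300,270:470],(400,300))
cv2.imwrite("pics/p7.png",out[:,:,::-1])
E
```

```text
[-1.1588  0.4273  1.1348  1.9697 -0.452   1.031  -1.1002]
18.25 [0.4868 0.1137 0.1998] [ 0.0055 -1.2122 -0.3299] 0.0002
off [-1.2  8.2 39.8] twist [ 0.001  0.001 -0.003] err/angle
off [ -0.9 104.7  39.9] twist [ 0.001  0.001 -0.003] err/angle
[493.0625 288.8625] [481.31   288.8999] [509.5186 288.8102]
```

View pics/p7.png

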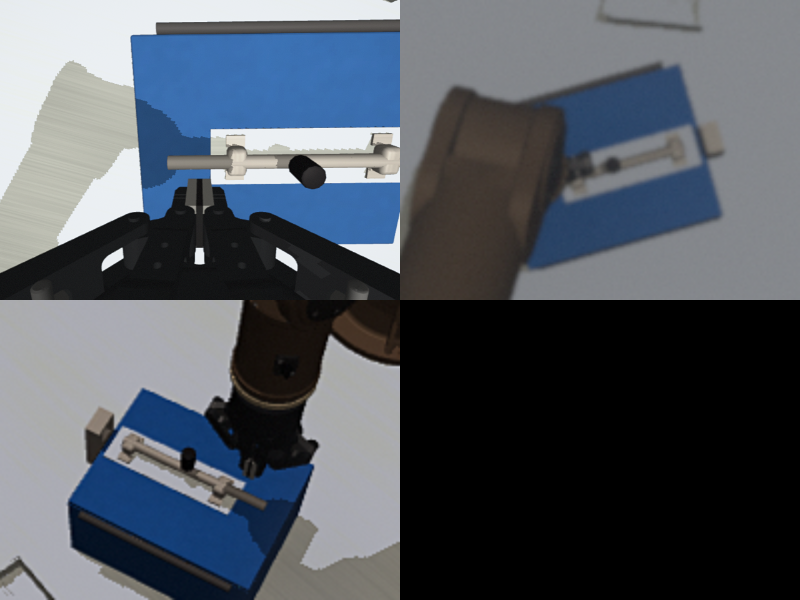

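The view confirms the lid is shut, the bolt is drawn back (knob at about y = -8 mm), and the fingertips are on the knob's +y side. I'll lower and push along tool +y.

Call:
drive_tool --moves '[{"hand": -1,"offset": [-1,5,20],"twist": [0,0,0]},{"hand": -1,"offset": [-1,8,40],"twist": [0,0,0]},{"hand": -1,"offset": [-1,8,40],"twist": [0,0,0]},{"hand": -1,"offset": [-1,25,41],"twist": [0,0,0]},{"hand": -1,"offset": [-1,40,41],"twist": [0,0,0]},{"hand": -1,"offset": [-1,50,41],"twist": [0,0,0]},{"hand": -1,"offset": [-1,60,41],"twist": [0,0,0]},{"hand": -1,"offset": [-1,70,41],"twist": [0,0,0]},{"hand": -1,"offset": [-1,80,41],"twist": [0,0,0]},{"hand": -1,"offset": [-1,88,41],"twist": [0,0,0]},{"hand": -1,"offset": [-1,95,41],"twist": [0,0,0]},{"hand": -1,"offset": [-1,95,41],"twist": [0,0,0]}]'

```text
time: 19.6
eef_pos: [0.5139, 0.0226, 0.1594]
orientation: [0.99, 0.143, 0.0, 0.0]
ft_force: [0.3, -0.6, 0.3]
grip_width: -0.0003
gripper_force: 0.0
```

```bash
python3 - <<'E'
from h import *
q=down(YAW)
s=r.sense(); print(s['ft_force'][:2]@EY, s['joints'], "chest y",(s['eef_pos'][:2]-C)@EY)
plan((ch(-.005,-.0365,.160),q))
E
```

```text
-0.6702675841418798 [-0.883   0.4911  1.0395  1.9851 -0.519   0.9591 -0.8667] chest y -0.026791273804043367
19.6 [0.5139 0.0226 0.1594] [ 0.3328 -0.6001  0.2967] -0.0003
off [-1.2  9.7 -0.6] twist [ 0.001 -0.    -0.003] err/angle
```

Now I'll push on slowly in 3 mm steps until the stop shows in the force.

Call:
drive_tool --moves '[{"hand": -1,"offset": [0,3,0],"twist": [0,0,0]},{"hand": -1,"offset": [0,6,0],"twist": [0,0,0]},{"hand": -1,"offset": [0,9,0],"twist": [0,0,0]},{"hand": -1,"offset": [0,11,0],"twist": [0,0,0]}]'

```text
time: 20.0
eef_pos: [0.5164, 0.0136, 0.1592]
orientation: [0.99, 0.144, -0.0, -0.0]
ft_force: [-2.3, 9.4, 2.2]
grip_width: 0.0002
gripper_force: 5.2
```

Call:
drive_tool --moves '[{"hand": -1,"offset": [0,2,0],"twist": [0,0,0]},{"hand": -1,"offset": [0,4,0],"twist": [0,0,0]},{"hand": -1,"offset": [0,4,0],"twist": [0,0,0]}]'

```text
time: 20.3
eef_pos: [0.5166, 0.0134, 0.159]
orientation: [0.989, 0.145, -0.001, -0.003]
ft_force: [-6.6, 15.9, 9.4]
grip_width: 0.0002
gripper_force: 9.0
```

```bash
python3 - <<'E'
from h import *
s=r.sense(); print(s['ft_force'][:2]@EY, "chest y",(s['eef_pos'][:2]-C)@EY)
E
```

```text
17.113129417118476 chest y -0.03636414077968272
```

It stopped at y = -36.4 mm, and the expected fully-home position was -36.5. I'll back off and rise.

Call:
drive_tool --moves '[{"hand": -1,"offset": [0,-10,0],"twist": [0,0,0]},{"hand": -1,"offset": [0,-25,0],"twist": [0,0,0]},{"hand": -1,"offset": [0,-30,-25],"twist": [0,0,0]},{"hand": -1,"offset": [0,-30,-60],"twist": [0,0,0]},{"hand": -1,"offset": [0,-30,-80],"twist": [0,0,0]},{"hand": -1,"offset": [0,-30,-80],"twist": [0,0,0]}]'

```text
time: 20.9
eef_pos: [0.5109, 0.0374, 0.2417]
orientation: [0.99, 0.144, 0.002, 0.0]
ft_force: [0.0, -0.3, -1.0]
grip_width: 0.0
gripper_force: 0.0
```

```bash
python3 - <<'E'
from h import *
plan(); c=cam("wrist"); W=imaging.snapshot("wrist"); cv2.imwrite("pics/w8.png",W[:,:,::-1])
a=proj(c,ch(-.005,-.06,.18)); b=proj(c,ch(-.005,-.045,.18)); print(a,b)
m=(W.max(2)<60).astype(np.uint8); k,l,st,ce=cv2.connectedComponentsWithStats(m)
for i in range(1,k):
    if st[i,4]>150:
        x,y,w,h=st[i,:4]; print(st[i],ce[i])
E
```

```text
20.9 [0.5109 0.0374 0.2417] [ 0.0021 -0.3129 -0.996 ] 0.0
[411.8567 262.6178] [383.3177 262.6772]
[ 384  231   39   42 1148] [402.9225 251.8328]
[    0   286   640   194 68291] [318.5685 417.2905]
```

The knob is now near y = -57 to -60 mm, and the firm stop agrees with that. The robot is touching nothing, so I'm handing in.

```bash
python3 -c "
from cell import r
print(r.hand_in())"
```

```text
the job is handed in; nothing more can be done
None
```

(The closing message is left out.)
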